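# Clear the lab bench into its trays

## Task

Sort what was left on the lab bench into its trays: stand both rubber stoppers on their wide ends in the round dish, put the two stand clamps in the divided tray, one in each bay, right way up with the one thumbscrew still pointing up, and lay the spatula the way up it is now, flat in the long narrow tray. Everything must rest on the floor of its tray, nothing on top of anything else; leave the bottle and the beaker where they are.

Things in the scene. Friction and masses are not known exactly. Their poses are not given: they have to be found in the camera images.
- stopper_a: Tapered black rubber stopper standing on its wide end: 48 mm diameter at the foot, 38 mm at the top, 40 mm tall, 60 g. Origin at the centre of the wide underside, z up the axis. The two stoppers are alike and interchangeable.
- stopper_b: Tapered black rubber stopper standing on its wide end: 48 mm diameter at the foot, 38 mm at the top, 40 mm tall, 60 g. Origin at the centre of the wide underside, z up the axis. The two stoppers are alike and interchangeable.
- boss_a: Stand clamp (boss head) of bare aluminium, 160 g: a block 46 mm long (x from -26 to +20), 30 mm wide (y, flat parallel sides to grip) and 28 mm tall, notched at its -x end, with a dark thumbscrew out of its +x end to x = +38 and another on top of the block, over the origin, up to z = 42 mm (16 mm diameter). Origin at the underside of the block, z up, x along the block. The two clamps are alike and interchangeable.
- boss_b: Stand clamp (boss head) of bare aluminium, 160 g: a block 46 mm long (x from -26 to +20), 30 mm wide (y, flat parallel sides to grip) and 28 mm tall, notched at its -x end, with a dark thumbscrew out of its +x end to x = +38 and another on top of the block, over the origin, up to z = 42 mm (16 mm diameter). Origin at the underside of the block, z up, x along the block. The two clamps are alike and interchangeable.
- spatula: Lab spatula lying flat, 130 mm long along its x (-65 to +65), 50 g: dark wooden handle (x from -65 to +1, 15 mm wide in y, 14 mm tall, centre at x = -32) and thin steel blade towards +x (4 mm thick, up to 18 mm wide, its middle 7 mm above the underside). Balances at about x = -9, so grip the handle at x = -10 to -30. Origin at mid-length, level with the handle's underside, z up.
- dish: Round open steel dish, fixed to the bench: 170 mm outer diameter, 28 mm tall, 4 mm wall and 4 mm floor. Origin at the centre of its underside, z up.
- bay_tray: Grey rectangular open tray with two bays, fixed to the bench: 140 mm in x, 220 mm in y, 34 mm tall, 4 mm walls and floor. One upright divider of the same height, at y = 0 and running along x, parts it into two equal bays, each 132 mm (x) by 104 mm (y) inside, with centres at y = +54 and -54 mm. Origin at the centre of its underside, z up.
- long_tray: Long narrow white open tray, fixed to the bench: 90 mm in x, 180 mm in y, 24 mm tall, 4 mm walls and floor. Origin at the centre of its underside, z up; its length lies along y.
- bottle: Glass bottle with white cap, 70 mm diameter, 150 mm tall, origin at the centre of its underside. A bystander, not part of the job: leave it where it stands.
- beaker: White ceramic beaker, 76 mm diameter at the rim, 90 mm tall, origin at the centre of its underside. A bystander, not part of the job: leave it where it stands.
Not all that is in view belongs to the job. Several things have the shape of the spatula; the one meant has the colours described above. What is shaped like the boss_a but pink is not meant.

How it is judged:
By the outcome, as a careful person would: the job done as asked, in the order asked, and still so for the second after the job is handed in, with the robot touching nothing.
It also fails if it takes over 120 s, if anything falls off the work surface, if the arm or the gripper's body presses on something with over 40 N, if the wrist force passes 120 N, or if a joint passes its speed limit or range.

## Robot

A 7-joint arm with a two-finger parallel gripper is mounted at the origin on the work surface. World frame = base frame: x ahead of the robot, y to its left, z up, the work surface at z = 0. Lengths are in m, angles in rad, forces in N, time in s.
With the tool pointing down it reaches from about 0.4 to 0.85 m from the base axis. Payload 4.5 kg.
Tool frame: the origin (TCP) lies on the centre line of the jaws, within the pads' length; the fingertips stand 14 mm ahead of it and the grasp point (between the pads) lies 5 mm behind it (r.tcp_to_tips is the z of the fingertips in the tool frame, in m); z points along the fingers, y is the direction in which the jaws open and shut (so a half turn about z gives the same grasp; the last joint's range is limited). The gripper opens to 88 mm and grips with 3 to 60 N. Pads are 18 mm wide; open, the fingers measure 123 mm over their backs; the gripper's body (75 mm by 187 mm) begins 45 mm behind the grasp point.
Start: joints at [1.171, 0.689, -0.195, 1.565, 0.157, 0.902, -0.215], TCP at [0.263, -0.567, 0.253] pointing down, gripper open.
Joint ranges: [-3.01, 3.01], [-0.46, 2.08], [-1.47, 1.51], [0.13, 2.56], [-1, 4.14], [0.04, 2.09], [-2.66, 2.66]. Speed limits (rad/s): [2.57, 2.57, 3.14, 3.14, 3.14, 3.14, 3.14].

## Interface

Orientations are given as a unit quaternion [x, y, z, w].
In Python, from plant import r, viewer gives the robot as it stands.
- The arm moves only by the shell command python3 -m inch 'ROWS' [FORCE]. ROWS is JSON, a list of rows, each a list of 3 entries, a list of its own where there are three numbers: the closure, from 0 (fully open) to 1 (shut), then the shift along the tool's x, y, z in cm, then the turn about the tool's z in degrees. In form: [[fingers, [x, y, z], yaw], ...]. A call has 1 to 20 rows; each row is the pose to reach, as a shift and turn from the pose commanded when the call began, along the tool's axes at that moment; what a row does not reach only later rows make up. A row lasts 1/10 s, in which the tool goes at most 50 mm and 8.59 degrees, less where a joint would pass 70% of its speed; a pose out of reach is approached as far as the arm can. A call with a gripper value outside its range is refused whole. The fingers move at their own pace and stop on an object; FORCE is the grip in N (left out, the last holds). Time passes only in rows, so rows that repeat a pose let the fingers close. It gives the time, the measured TCP pose, the force and the opening at its end, in the units of the state.
- r.get_state(): the state, without advancing time (a new reading comes with each control period).
- viewer.snapshot(name): name is "side" or "top" or "wrist"; returns the picture (400x640x3 uint8, red, green, blue); there is no depth.
- viewer.camera_params(name): a dict with "intrinsics" (3x3 intrinsics, pixels), "world_to_cam" (4x4, takes a point from world to camera coordinates). Camera axes: x right, y up, looking along -z (the intrinsics and any distortion apply to the point x, -y, -z); pixel columns grow to the right and rows downward; lengths in m; the calibration is good to about 2 mm. A picture is of the moment at which its call begins: read the wrist's pose just before it. camera_params takes no time and is no camera call; for the wrist camera it gives the pose at the moment of the call.
- r.finish_job(): hands the job in, once; it reports no verdict.
Trained networks look in the newest picture that a camera, given by its name, has taken for a name from the list of things; names that differ only in an ending like _2 or _b are one class to them, and where a whole thing is asked for, a point or a joint stands for the part that bears it (a point fixed in the world has none). Each returns a list of dicts, best first, with "p" (0 to 1); they miss things now and then, are a little off and sometimes report something else, mostly with a low value. They report only what shows in the picture. A call takes as long as a camera call. They do not tell look-alikes from the thing itself.
- viewer.outline_of(camera, name): "pixels" (400x640 bool, what is visible of it) and "bbox" ([left, top, width, height] in pixels, round what is visible of it).
The state is a dict: "clock": time; "q": joint angles; "qd": joint speeds; "joint_torque": joint torques, N m; "tool_pos": TCP position; "eef_rot": TCP orientation; "contact_force": force on the tool from outside, world axes, zero at the start; "moment": the same for the moment, N m; "opening": opening from 0.0 (shut) to 1.0 (fully open).
Only numpy, scipy, OpenCV 4.12 (cv2) and the standard library are available. Lean on these libraries where they do the work, as an engineer would, in place of code of your own. Each camera call takes 0.05 s, during which the arm holds its last target.

## Working session

There is one attempt and no reset: what is moved stays moved. The work goes in short steps, Python scripts to look and compute and a shell command to move; the robot and the scene stay as the last step left them, time stands still between calls to the robot, and variables do not carry over. Pictures are saved under pics/ and viewed, and the job is handed in when it is done.

```bash
ls; mkdir -p pics
python3 - <<'E'
from plant import r, viewer
import cv2
for n in ("side","top","wrist"):
    im=viewer.snapshot(n); cv2.imwrite(f"pics/{n}0.png",im[:,:,::-1])
s=r.get_state(); print(s["clock"],s["tool_pos"],s["eef_rot"],s["opening"],r.tcp_to_tips)
for n in ("side","top"): print(viewer.camera_params(n))
E
```

```text
pics
0.15 [ 0.26250873 -0.56671053  0.2521004 ] [ 9.76558092e-01  2.15252923e-01 -1.82018662e-04 -6.63140758e-04] 1.0000941249463389 0.014
{'intrinsics': array([[507.25830879,   0.        , 306.79504717],
       [  0.        , 507.25830879, 204.02934071],
       [  0.        ,   0.        ,   1.        ]]), 'world_to_cam': array([[-0.82926959, -0.5586352 , -0.01544891,  0.37544498],
       [ 0.33417794, -0.51785067,  0.78749971, -0.18634618],
       [-0.44792528,  0.64788687,  0.61612137, -1.36097559],
       [ 0.        ,  0.        ,  0.        ,  1.        ]])}
{'intrinsics': array([[402.61372269,   0.        , 325.53677213],
       [  0.        , 402.61372269, 208.51739361],
       [  0.        ,   0.        ,   1.        ]]), 'world_to_cam': array([[-0.01422684, -0.99988702,  0.00485124, -0.00442434],
       [ 0.97825046, -0.01291455,  0.20702474, -0.48356872],
       [-0.2069387 ,  0.00769104,  0.97832368, -1.0405903 ],
       [ 0.        ,  0.        ,  0.        ,  1.        ]])}
```

View pics/side0.png

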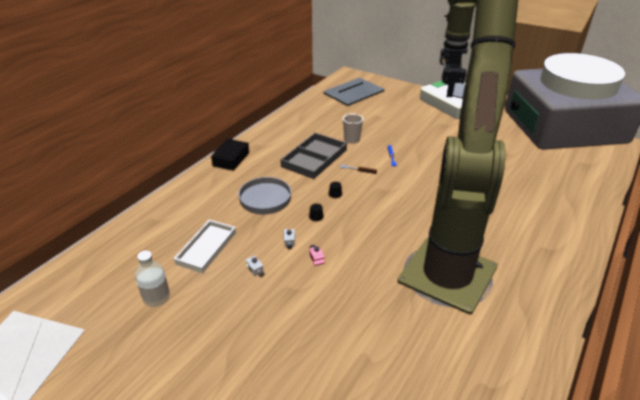

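View pics/top0.png

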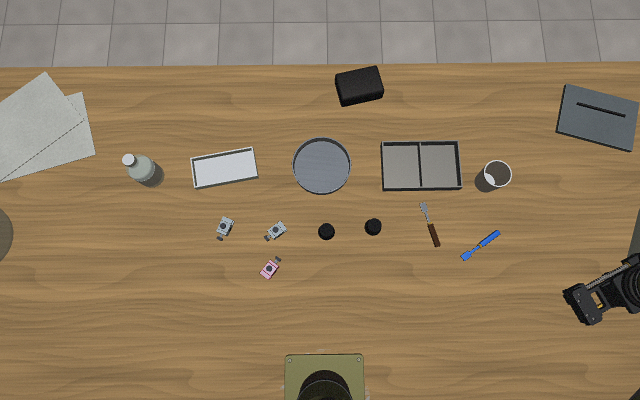

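View pics/wrist0.png

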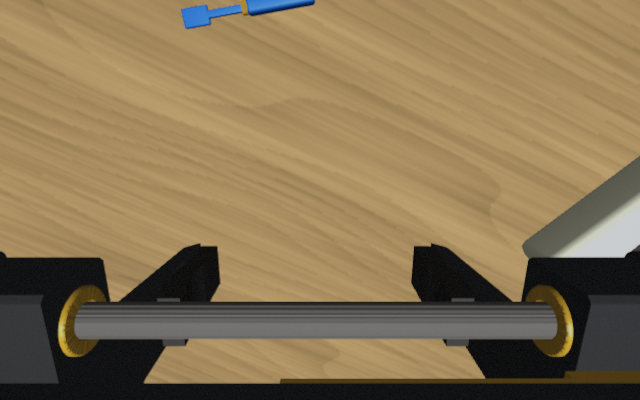

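Top view: stoppers at (326,231) and (373,226), grey clamps at (226,227) and (276,231), pink decoy at (270,267). The wooden spatula is at (430,224) and the blue decoy at (480,245). The dish is at (321,166), the bay tray at (421,166) and the long tray at (224,168).

```bash
cat > h.py <<'E'
from plant import r, viewer
import numpy as np, cv2
from scipy.spatial.transform import Rotation as R
def ray(cp,u,v):
    K=cp["intrinsics"];T=cp["world_to_cam"]
    d=np.linalg.inv(K)@[u,v,1]; d=np.array([d[0],-d[1],-d[2]])
    return -T[:3,:3].T@T[:3,3], T[:3,:3].T@d
def px2w(cp,u,v,z):
    c,d=ray(cp,u,v); return (c+d*(z-c[2])/d[2])
def w2px(cp,P):
    P=np.atleast_2d(P);T=cp["world_to_cam"];p=P@T[:3,:3].T+T[:3,3]
    q=np.c_[p[:,0],-p[:,1],-p[:,2]]@cp["intrinsics"].T
    return q[:,:2]/q[:,2:]
def rel(target,yaw_from=None):
    """shift (cm) in current tool axes to reach world xyz"""
    s=r.get_state(); return R.from_quat(s["eef_rot"]).inv().apply(np.array(target)-s["tool_pos"])*100
def toolyaw():
    """world angle (deg) of tool x axis, y axis"""
    m=R.from_quat(r.get_state()["eef_rot"]).as_matrix()
    return np.degrees(np.arctan2(m[1,0],m[0,0])),np.degrees(np.arctan2(m[1,1],m[0,1]))
def save(im,n): cv2.imwrite(f"pics/{n}.png",im[:,:,::-1])
def find(cam,name,z,pmin=.2):
    cp=viewer.camera_params(cam)
    for o in viewer.outline_of(cam,name):
        if o["p"]<pmin: continue
        m=o["pixels"].astype(np.uint8)
        ys,xs=np.nonzero(m)
        if len(xs)<5: continue
        w=px2w(cp,xs.mean(),ys.mean(),z)
        (rc,wh,a)=cv2.minAreaRect(np.c_[xs,ys].astype(np.float32))
        W=np.array([px2w(cp,x,y,z)[:2] for x,y in zip(xs,ys)])
        e,v=np.linalg.eigh(np.cov((W-W.mean(0)).T))
        print(cam,name,"p%.2f"%o["p"],"px %.1f %.1f"%(xs.mean(),ys.mean()),"n",len(xs),"w",w.round(4)[:2],"axis deg %.1f"%np.degrees(np.arctan2(v[1,1],v[0,1])),"ext",(np.sqrt(12*e)*1000).round(0))
E
python3 - <<'E'
from h import *
viewer.snapshot("top")
for n,z in (("stopper_a",.02),("boss_a",.016),("spatula",.007),("dish",.024),("bay_tray",.03),("long_tray",.02),("bottle",0.07),("beaker",.045)): find("top",n,z)
print(toolyaw(), r.get_state()["clock"])
E
```

```text
top stopper_a p0.67 px 372.6 226.7 n 236 w [ 0.4368 -0.1407] axis deg 158.0 ext [40. 44.]
top stopper_a p0.54 px 321.0 165.2 n 2717 w [ 6.163e-01 -3.000e-04] axis deg 169.9 ext [147. 151.]
top stopper_a p0.50 px 326.0 231.2 n 230 w [ 0.4259 -0.0118] axis deg -172.9 ext [41. 41.]
top boss_a p0.79 px 269.1 268.9 n 211 w [0.3254 0.1439] axis deg 141.1 ext [30. 52.]
top boss_a p0.77 px 276.2 230.5 n 176 w [0.4305 0.1259] axis deg 124.7 ext [29. 48.]
top boss_a p0.71 px 224.8 227.2 n 200 w [0.4416 0.2683] axis deg 155.4 ext [30. 54.]
top spatula p0.77 px 431.0 227.5 n 195 w [ 0.4346 -0.3055] axis deg -164.1 ext [ 15. 130.]
top spatula p0.41 px 372.8 226.3 n 243 w [ 0.4402 -0.1429] axis deg 157.5 ext [41. 45.]
top dish p0.89 px 321.0 165.2 n 2798 w [ 0.6151 -0.    ] axis deg 174.8 ext [147. 153.]
top dish p0.63 px 420.7 165.0 n 4042 w [ 0.6121 -0.2838] axis deg 90.7 ext [151. 226.]
top dish p0.59 px 325.8 230.9 n 254 w [ 0.4262 -0.011 ] axis deg 144.3 ext [42. 44.]
top bay_tray p0.68 px 420.9 165.2 n 4033 w [ 0.6097 -0.283 ] axis deg 92.0 ext [149. 226.]
top long_tray p0.62 px 224.0 167.6 n 2056 w [0.6128 0.2761] axis deg 99.8 ext [ 96. 179.]
top bottle p0.92 px 143.2 169.9 n 935 w [0.5928 0.4818] axis deg 56.4 ext [ 61. 113.]
top beaker p0.74 px 492.7 176.1 n 917 w [ 0.5704 -0.4767] axis deg 123.3 ext [ 69. 103.]
(np.float64(24.85877370052011), np.float64(-65.1412263639566)) 0.6
```

Run:
```python
from h import *
print(rel([.437,-.141,.15]).round(2))
```

```text
[ 33.72 -31.34  10.27]
```

```bash
python3 -m inch '[[0,[33.7,-31.3,10.2],-65],[0,[33.7,-31.3,10.2],-65],[0,[33.7,-31.3,10.2],-65],[0,[33.7,-31.3,10.2],-65],[0,[33.7,-31.3,10.2],-65],[0,[33.7,-31.3,10.2],-65],[0,[33.7,-31.3,10.2],-65],[0,[33.7,-31.3,10.2],-65],[0,[33.7,-31.3,10.2],-65],[0,[33.7,-31.3,10.2],-65],[0,[33.7,-31.3,10.2],-65],[0,[33.7,-31.3,10.2],-65],[0,[33.7,-31.3,10.2],-65]]' 25
python3 - <<'E'
from h import *
im=viewer.snapshot("wrist"); save(im,"w1"); find("wrist","stopper_a",.02)
print(r.get_state()["tool_pos"],toolyaw(),viewer.camera_params("wrist"))
E
```

```text
clock: 1.9
tool_pos: [0.4364, -0.1433, 0.1509]
eef_rot: [0.709, 0.705, -0.001, 0.0]
contact_force: [0.9, -0.4, -0.3]
opening: 1.003
wrist stopper_a p0.81 px 319.0 196.4 n 2872 w [ 0.4399 -0.1399] axis deg 93.1 ext [38. 45.]
[ 0.43641848 -0.14326943  0.15095735] (np.float64(89.66808397559247), np.float64(-0.33191210271855215)) {'intrinsics': array([[348.39007557,   0.        , 315.25454222],
       [  0.        , 348.39007557, 206.07738752],
       [  0.        ,   0.        ,   1.        ]]), 'world_to_cam': array([[ 9.99984763e-01, -5.51358083e-03, -2.71603872e-04,
        -4.37753781e-01],
       [ 5.24657941e-03,  9.64555720e-01, -2.63827097e-01,
         1.45354165e-01],
       [ 1.71660909e-03,  2.63821652e-01,  9.64569950e-01,
        -2.54194142e-01],
       [ 0.00000000e+00,  0.00000000e+00,  0.00000000e+00,
         1.00000000e+00]])}
```

View pics/w1.png

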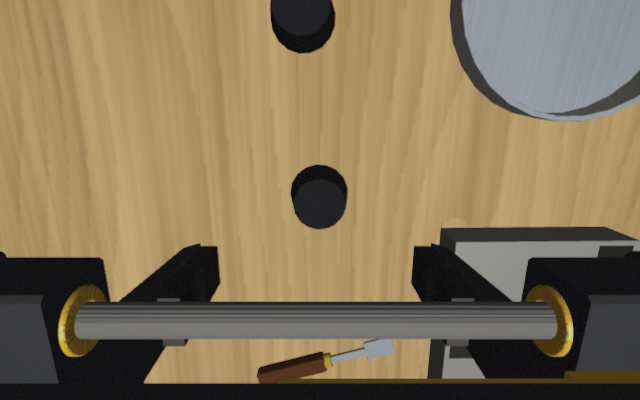

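The wrist view shows the stopper between the jaws at (319,196), about 3 mm off centre. Going down to grasp it.

```bash
python3 -m inch '[[0,[0.2,0.25,5],0],[0,[0.2,0.25,10],0],[0,[0.2,0.25,13.3],0],[0,[0.2,0.25,13.3],0],[0.6,[0.2,0.25,13.3],0],[0.6,[0.2,0.25,13.3],0],[0.6,[0.2,0.25,13.3],0],[0.6,[0.2,0.25,13.3],0],[0.6,[0.2,0.25,13.3],0],[0.6,[0.2,0.25,13.3],0]]' 25
```

```text
clock: 3.0
tool_pos: [0.4396, -0.1397, 0.0179]
eef_rot: [0.708, 0.706, 0.0, 0.0]
contact_force: [-0.4, -0.1, 0.2]
opening: 0.508
```

```bash
python3 -m inch '[[0.7,[0,0,-3],0],[0.7,[0,0,-7],0],[0.7,[0,0,-7],0],[0.7,[10.3,17.5,-7],0],[0.7,[10.3,17.5,-7],0],[0.7,[10.3,17.5,-7],0],[0.7,[10.3,17.5,-7],0],[0.7,[10.3,17.5,-7],0],[0.7,[10.3,17.5,-7],0],[0.7,[10.3,17.5,-7],0]]'
python3 - <<'E'
from h import *
save(viewer.snapshot("wrist"),"w2"); find("wrist","dish",.028)
save(viewer.snapshot("top"),"t2"); find("top","dish",.028)
E
```

```text
clock: 4.0
tool_pos: [0.613, -0.0384, 0.0867]
eef_rot: [0.708, 0.706, -0.002, -0.0]
contact_force: [-1.1, 0.3, 0.2]
opening: 0.511
wrist dish p0.82 px 323.7 128.8 n 63758 w [0.618  0.0196] axis deg 178.3 ext [119. 153.]
top dish p0.75 px 326.0 231.3 n 223 w [ 0.4246 -0.0115] axis deg 159.0 ext [39. 41.]
top dish p0.59 px 311.4 167.7 n 1618 w [0.6066 0.0271] axis deg -164.3 ext [ 92. 160.]
```

View pics/w2.png

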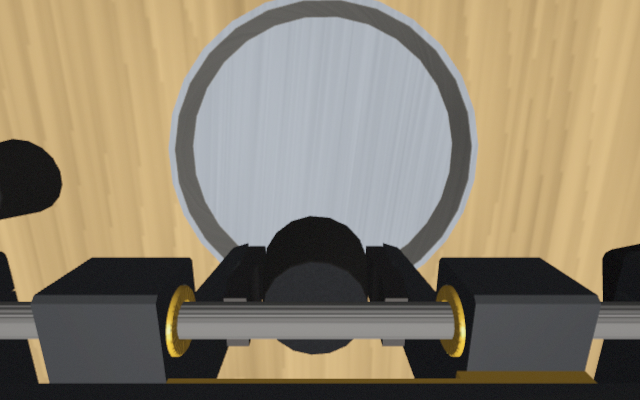

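Run:
```python
from h import *
cp=viewer.camera_params("wrist")
for p in ((170,150),(477,150),(322,-1)): print(px2w(cp,*p,.028).round(4))
print(r.get_state()["tool_pos"],rel([.616,-.036,.0225]).round(2))
```

```text
[0.5348 0.009  0.028 ]
[0.7028 0.0085 0.028 ]
[0.6179 0.0824 0.028 ]
[ 0.61368585 -0.03824139  0.08756085] [0.23 0.24 6.51]
```

```bash
python3 -m inch '[[0.7,[0,0.3,4],0],[0.7,[0,0.3,6],0],[0.7,[0,0.3,6.5],0],[0.7,[0,0.3,6.5],0],[0.25,[0,0.3,6.5],0],[0.25,[0,0.3,6.5],0],[0.25,[0,0.3,6.5],0],[0.25,[0,0.3,6.5],0],[0.25,[0,0.3,2],0],[0.25,[0,0.3,-2],0],[0.25,[0,0.3,-4],0],[0.25,[0,0.3,-4],0]]'
python3 - <<'E'
from h import *
print(rel([.427,-.012,.12]).round(2))
save(viewer.snapshot("wrist"),"w3");
E
```

```text
clock: 5.4
tool_pos: [0.6199, -0.0364, 0.1312]
eef_rot: [0.708, 0.706, 0.003, 0.002]
contact_force: [0.5, 1.0, 0.5]
opening: 0.751
[  2.39 -19.3    0.99]
```

View pics/w3.png

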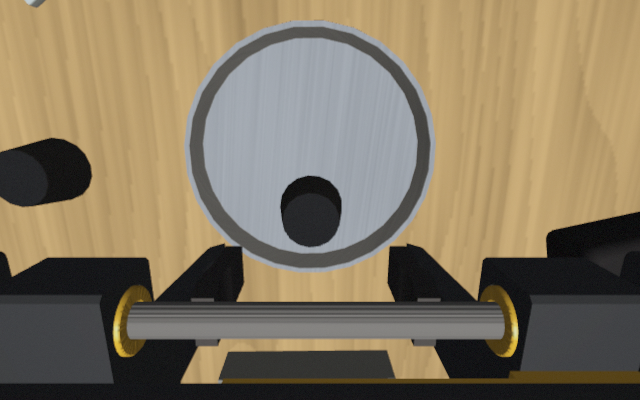

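The first stopper stands in the dish at (311,210). Next, the second stopper.

```bash
python3 -m inch '[[0,[2.4,-19.1,1],0],[0,[2.4,-19.1,1],0],[0,[2.4,-19.1,1],0],[0,[2.4,-19.1,1],0],[0,[2.4,-19.1,1],0],[0,[2.4,-19.1,1],0]]'
python3 - <<'E'
from h import *
save(viewer.snapshot("wrist"),"w4"); find("wrist","stopper_a",.02)
print(rel([.427,-.012,.018]).round(2))
E
```

```text
clock: 6.05
tool_pos: [0.4257, -0.0124, 0.1171]
eef_rot: [0.707, 0.707, -0.001, -0.001]
contact_force: [0.5, 0.9, 1.2]
opening: 1.0
wrist stopper_a p0.94 px 319.0 209.3 n 3941 w [ 0.4306 -0.0096] axis deg 91.0 ext [39. 47.]
wrist stopper_a p0.83 px 585.8 238.3 n 3366 w [ 0.6177 -0.0311] axis deg 171.6 ext [29. 61.]
[ 0.02 -0.15  9.93]
```

View pics/w4.png

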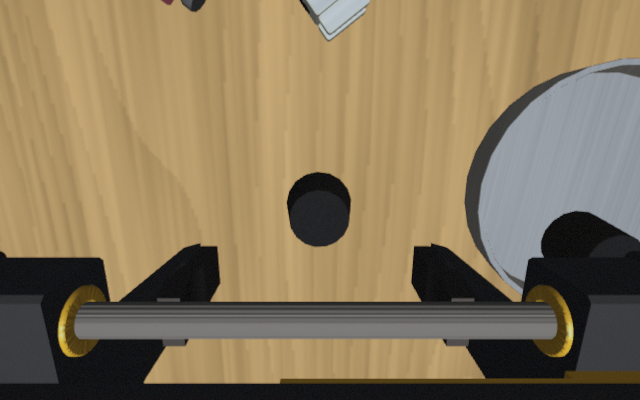

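```bash
python3 -m inch '[[0,[0.1,0.05,5],0],[0,[0.1,0.05,9.5],0],[0,[0.1,0.05,9.9],0],[0,[0.1,0.05,9.9],0],[0.7,[0.1,0.05,9.9],0],[0.7,[0.1,0.05,9.9],0],[0.7,[0.1,0.05,9.9],0],[0.7,[0.1,0.05,9.9],0],[0.7,[0.1,0.05,9.9],0],[0.7,[0.1,0.05,6],0],[0.7,[0.1,0.05,3],0],[0.7,[0.1,0.05,3],0]]'
python3 - <<'E'
from h import *
print(rel([.618,.036,.087]).round(2))
E
```

```text
clock: 7.35
tool_pos: [0.4277, -0.0115, 0.0891]
eef_rot: [0.708, 0.707, -0.0, 0.001]
contact_force: [-0.0, 0.8, -0.7]
opening: 0.309
[ 4.78 19.03  0.22]
```

Run:
```python
from h import *
save(viewer.snapshot("wrist"),"w5"); save(viewer.snapshot("side"),"s5")
```

```text
(no output)
```

View pics/w5.png

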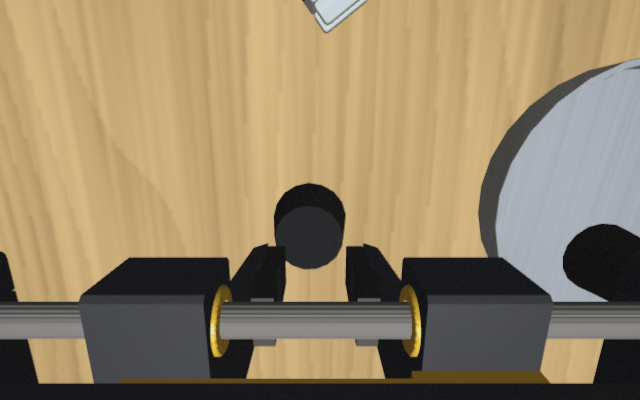

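View pics/s5.png

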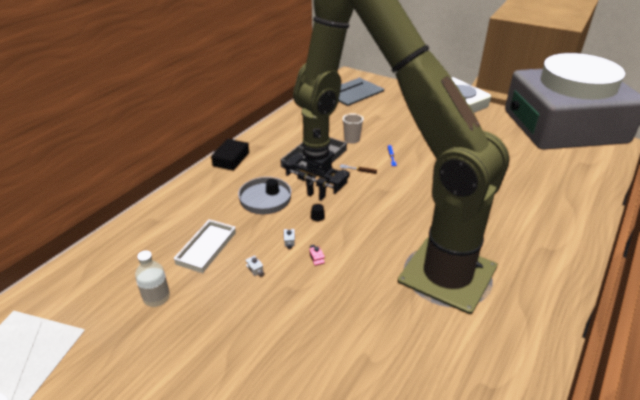

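The stopper slipped out and is still standing at (310,225). I lifted before the fingers had closed, so I'll reopen and retry with a longer close.

```bash
python3 - <<'E'
from h import *
find("wrist","stopper_a",.02); print(rel([.427,-.0115,.018]).round(2), r.get_state()["tool_pos"])
E
python3 -m inch '[[0,[0,0,0],0],[0,[0,0,0],0],[0,[0,0,0],0],[0,[0,0,0],0]]'
```

```text
wrist stopper_a p0.90 px 598.5 258.3 n 3772 w [ 0.6072 -0.0335] axis deg 102.5 ext [37. 44.]
wrist stopper_a p0.83 px 309.7 225.8 n 4872 w [ 0.4256 -0.0112] axis deg 90.3 ext [38. 48.]
[-0.02 -0.12  7.08] [ 0.42803525 -0.01135937  0.0887768 ]
clock: 7.9
tool_pos: [0.427, -0.0114, 0.0872]
eef_rot: [0.708, 0.706, -0.0, -0.0]
contact_force: [-1.0, 0.5, 0.9]
opening: 0.642
```

```bash
python3 -m inch '[[0,[0,0,0],0],[0,[0,0,0],0],[0,[-0.1,-0.1,0],0],[0,[-0.1,-0.1,0],0],[0,[-0.1,-0.1,5],0],[0,[-0.1,-0.1,7],0],[0,[-0.1,-0.1,7],0],[0.7,[-0.1,-0.1,7],0],[0.7,[-0.1,-0.1,7],0],[0.7,[-0.1,-0.1,7],0],[0.7,[-0.1,-0.1,7],0],[0.7,[-0.1,-0.1,7],0],[0.7,[-0.1,-0.1,7],0],[0.7,[-0.1,-0.1,7],0],[0.7,[-0.1,-0.1,7],0],[0.7,[-0.1,-0.1,7],0]]'; python3 -m inch '[[0.7,[0,0,-3],0],[0.7,[0,0,-7],0],[0.7,[0,0,-7],0]]'
python3 - <<'E'
from h import *
print(rel([.618,.036,.087]).round(2))
E
```

```text
clock: 9.5
tool_pos: [0.4265, -0.0125, 0.018]
eef_rot: [0.708, 0.706, 0.0, 0.0]
contact_force: [-0.0, 0.2, 5.7]
opening: 0.507
clock: 9.8
tool_pos: [0.4262, -0.0127, 0.0885]
eef_rot: [0.708, 0.706, -0.001, 0.0]
contact_force: [0.1, 0.2, -0.3]
opening: 0.509
[ 4.92 19.17  0.14]
```

```bash
python3 -m inch '[[0.7,[4.9,19.2,0.2],0],[0.7,[4.9,19.2,0.2],0],[0.7,[4.9,19.2,0.2],0],[0.7,[4.9,19.2,0.2],0],[0.7,[4.9,19.2,0.2],0],[0.7,[4.9,19.2,0.2],0],[0.7,[4.9,19.2,4],0],[0.7,[4.9,19.2,6],0],[0.7,[4.9,19.2,6.5],0],[0.7,[4.9,19.2,6.6],0],[0.7,[4.9,19.2,6.6],0],[0.25,[4.9,19.2,6.6],0],[0.25,[4.9,19.2,6.6],0],[0.25,[4.9,19.2,6.6],0],[0.25,[4.9,19.2,6.6],0],[0.25,[4.9,19.2,4],0],[0.25,[4.9,19.2,0],0],[0.25,[4.9,19.2,-4],0],[0.25,[4.9,19.2,-5],0]]'
python3 - <<'E'
from h import *
save(viewer.snapshot("top"),"t6");find("top","stopper_a",.024)
print(rel([.431,.126,.15]).round(2))
E
```

```text
clock: 11.7
tool_pos: [0.6207, 0.0373, 0.142]
eef_rot: [0.708, 0.706, 0.003, 0.002]
contact_force: [0.3, 0.6, -0.1]
opening: 0.751
top stopper_a p0.54 px 334.6 165.4 n 218 w [ 0.614  -0.0389] axis deg -175.4 ext [39. 46.]
top stopper_a p0.53 px 275.8 230.7 n 227 w [0.4287 0.1262] axis deg 125.3 ext [32. 57.]
[  8.92 -18.86  -1.13]
```

View pics/t6.png

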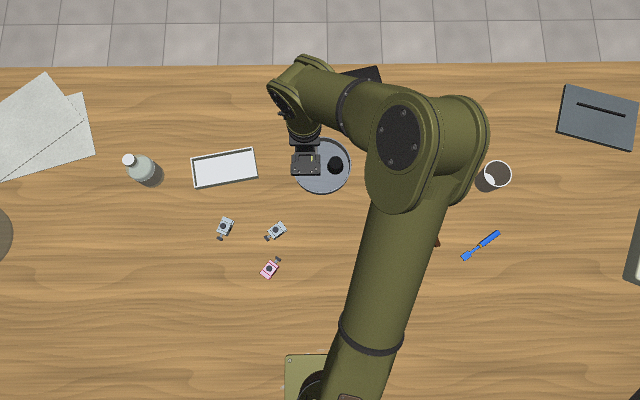

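The first stopper shows in the dish at (335,165), and the gripper hides the second. Moving over the clamp at (276,231), whose long axis is near 125°.

```bash
python3 -m inch '[[0,[8.9,-18.9,-1],-35],[0,[8.9,-18.9,-1],-35],[0,[8.9,-18.9,-1],-35],[0,[8.9,-18.9,-1],-35],[0,[8.9,-18.9,-1],-35],[0,[8.9,-18.9,-1],-35],[0,[8.9,-18.9,-1],-35]]'
python3 - <<'E'
from h import *
save(viewer.snapshot("wrist"),"w7"); find("wrist","boss_a",.016); find("wrist","stopper_a",.024)
print(toolyaw(),r.get_state()["tool_pos"],viewer.camera_params("wrist"))
E
```

```text
clock: 12.5
tool_pos: [0.4306, 0.1248, 0.1469]
eef_rot: [0.464, 0.886, -0.0, 0.0]
contact_force: [-0.1, 0.5, -0.4]
opening: 1.0
wrist boss_a p0.92 px 317.2 195.6 n 2961 w [0.4306 0.129 ] axis deg 126.9 ext [29. 64.]
wrist boss_a p0.77 px 210.2 99.5 n 3817 w [0.3262 0.1437] axis deg 145.1 ext [34. 58.]
wrist boss_a p0.62 px 450.0 43.0 n 4378 w [0.4443 0.2711] axis deg 163.2 ext [37. 53.]
wrist stopper_a p0.87 px 424.7 370.8 n 680 w [0.5962 0.0547] axis deg -145.7 ext [17. 36.]
(np.float64(124.64478137124831), np.float64(34.64478396973001)) [0.4309822  0.12478252 0.14716264] {'intrinsics': array([[348.39007557,   0.        , 315.25454222],
       [  0.        , 348.39007557, 206.07738752],
       [  0.        ,   0.        ,   1.        ]]), 'world_to_cam': array([[ 8.22559473e-01,  5.68679084e-01, -1.17760526e-04,
        -4.26054634e-01],
       [-5.48684036e-01,  7.93583399e-01, -2.63004215e-01,
         1.46154684e-01],
       [-1.49471543e-01,  2.16401222e-01,  9.64794677e-01,
        -2.50095372e-01],
       [ 0.00000000e+00,  0.00000000e+00,  0.00000000e+00,
         1.00000000e+00]])}
```

View pics/w7.png

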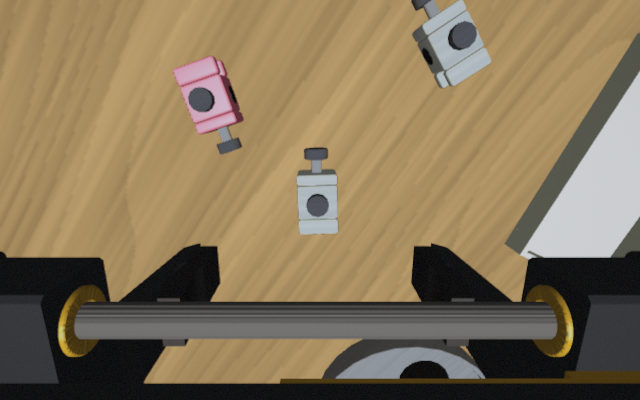

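Run:
```python
from h import *
cp=viewer.camera_params("wrist")
o=px2w(cp,317.5,205,.042); print("origin",o)
for p in ((297.5,190),(338,190),(299,222),(337,222)): print(rel(px2w(cp,*p,.028)).round(2))
print(rel([o[0],o[1],.018]).round(2), r.get_state()["tool_pos"])
```

```text
origin [0.43094486 0.12866355 0.042     ]
[ 1.1  -1.26 11.92]
[ 1.1   1.74 11.92]
[-1.39 -1.17 11.92]
[-1.39  1.71 11.92]
[ 0.33  0.22 12.92] [0.4309822  0.12478252 0.14716264]
```

```bash
python3 -m inch '[[0,[0.2,0.2,5],0],[0,[0.2,0.2,10],0],[0,[0.2,0.2,12.8],0],[0,[0.2,0.2,12.8],0],[0.8,[0.2,0.2,12.8],0],[0.8,[0.2,0.2,12.8],0],[0.8,[0.2,0.2,12.8],0],[0.8,[0.2,0.2,12.8],0],[0.8,[0.2,0.2,12.8],0],[0.8,[0.2,0.2,12.8],0],[0.8,[0.2,0.2,12.8],0],[0.8,[0.2,0.2,12.8],0],[0.8,[0.2,0.2,12.8],0],[0.8,[0.2,0.2,12.8],0],[0.8,[0.2,0.2,12.8],0]]' 30; python3 -m inch '[[0.8,[0,0,-4],0],[0.8,[0,0,-9],0],[0.8,[0,0,-11],0],[0.8,[0,0,-11],0]]'
python3 - <<'E'
from h import *
print(toolyaw(),rel([.612,-.229,.13]).round(2))
E
```

```text
clock: 14.15
tool_pos: [0.4301, 0.1283, 0.0198]
eef_rot: [0.463, 0.886, -0.0, 0.0]
contact_force: [0.2, -0.5, 2.9]
opening: 0.337
clock: 14.55
tool_pos: [0.4315, 0.1292, 0.1326]
eef_rot: [0.463, 0.886, 0.002, 0.002]
contact_force: [0.0, 0.0, -2.4]
opening: 0.336
(np.float64(124.82971598146253), np.float64(34.83002229667748)) [-39.71  -5.64   0.27]
```

```bash
python3 -m inch '[[0.8,[-39.9,-6.2,0],35],[0.8,[-39.9,-6.2,0],35],[0.8,[-39.9,-6.2,0],35],[0.8,[-39.9,-6.2,0],35],[0.8,[-39.9,-6.2,0],35],[0.8,[-39.9,-6.2,0],35],[0.8,[-39.9,-6.2,0],35],[0.8,[-39.9,-6.2,0],35],[0.8,[-39.9,-6.2,0],35],[0.8,[-39.9,-6.2,0],35],[0.8,[-39.9,-6.2,0],35]]'
python3 - <<'E'
from h import *
save(viewer.snapshot("wrist"),"w8"); find("wrist","bay_tray",.034)
save(viewer.snapshot("top"),"t8"); find("top","bay_tray",.034)
print(toolyaw(),r.get_state()["tool_pos"])
E
```

```text
clock: 15.65
tool_pos: [0.6063, -0.2325, 0.1284]
eef_rot: [0.707, 0.707, -0.0, -0.001]
contact_force: [0.2, -0.1, -2.2]
opening: 0.34
wrist bay_tray p0.90 px 326.7 211.0 n 28986 w [ 0.6147 -0.2297] axis deg 85.0 ext [145. 197.]
top bay_tray p0.86 px 420.7 168.4 n 2820 w [ 0.5989 -0.2806] axis deg 89.7 ext [152. 264.]
(np.float64(90.0186808900994), np.float64(0.018691689082593464)) [ 0.60707263 -0.23271561  0.12973162]
```

View pics/w8.png

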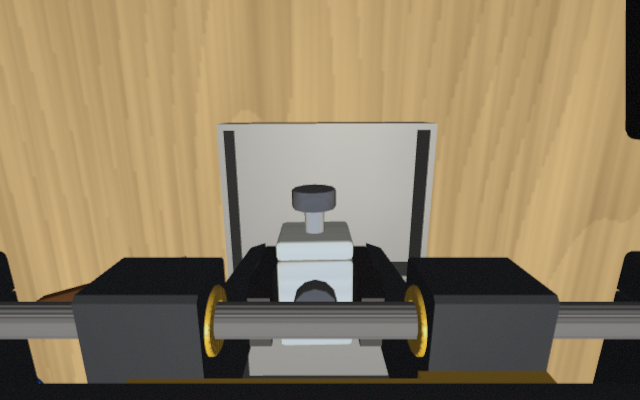

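View pics/t8.png

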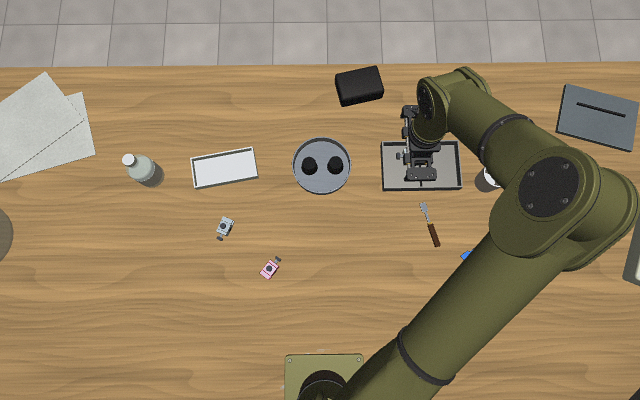

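The top view shows both stoppers standing in the dish, at (309,166) and (335,165). The clamp is held over a bay.

Run:
```python
from h import *
cp=viewer.camera_params("wrist")
for p in ((218,124),(436,124),(227,268),(430,268)): print(px2w(cp,*p,.034).round(4))
cp=viewer.camera_params("top")
for p in ((381,142),(459.5,141.5),(382,190),(462,190),(420,143)): print(px2w(cp,*p,.034).round(4))
```

```text
[ 0.5455 -0.173   0.034 ]
[ 0.6846 -0.1729  0.034 ]
[ 0.5446 -0.2731  0.034 ]
[ 0.6895 -0.273   0.034 ]
[ 0.6789 -0.1722  0.034 ]
[ 0.6777 -0.3968  0.034 ]
[ 0.5375 -0.169   0.034 ]
[ 0.5347 -0.3919  0.034 ]
[ 0.6745 -0.2835  0.034 ]
```

```bash
python3 -m inch '[[0.8,[-0.2,0.4,4],0],[0.8,[-0.2,0.4,8],0],[0.8,[-0.2,0.4,10],0],[0.8,[-0.2,0.4,10.5],0],[0.8,[-0.2,0.4,10.5],0],[0.45,[-0.2,0.4,10.5],0],[0.45,[-0.2,0.4,10.5],0],[0.45,[-0.2,0.4,10.5],0],[0.45,[-0.2,0.4,10.5],0],[0.45,[-0.2,0.4,8],0],[0.45,[-0.2,0.4,4],0],[0.45,[-0.2,0.4,0],0],[0.45,[-0.2,0.4,-1],0]]'
python3 - <<'E'
from h import *
save(viewer.snapshot("wrist"),"w9")
print(toolyaw(),rel([.443,.269,.15]).round(2))
E
```

```text
clock: 17.15
tool_pos: [0.6141, -0.2365, 0.1446]
eef_rot: [0.708, 0.706, 0.002, 0.003]
contact_force: [0.4, -0.1, 0.2]
opening: 0.547
(np.float64(89.83256028885525), np.float64(-0.16682748887287338)) [ 50.52 -17.22  -0.77]
```

View pics/w9.png

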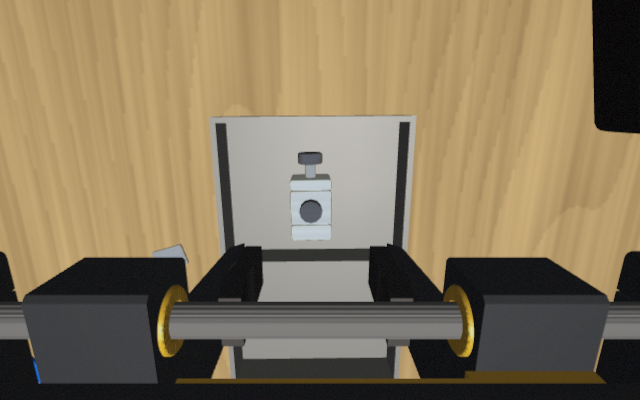

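The first clamp sits upright in its bay at (311,208). Now the second clamp.

```bash
python3 -m inch '[[0,[50.5,-17.2,-0.5],-66],[0,[50.5,-17.2,-0.5],-66],[0,[50.5,-17.2,-0.5],-66],[0,[50.5,-17.2,-0.5],-66],[0,[50.5,-17.2,-0.5],-66],[0,[50.5,-17.2,-0.5],-66],[0,[50.5,-17.2,-0.5],-66],[0,[50.5,-17.2,-0.5],-66],[0,[50.5,-17.2,-0.5],-66],[0,[50.5,-17.2,-0.5],-66],[0,[50.5,-17.2,-0.5],-66],[0,[50.5,-17.2,-0.5],-66],[0,[50.5,-17.2,-0.5],-66],[0,[50.5,-17.2,-0.5],-66]]'
python3 - <<'E'
from h import *
save(viewer.snapshot("wrist"),"w10"); find("wrist","boss_a",.016)
print(toolyaw(),r.get_state()["tool_pos"])
E
```

```text
clock: 18.6
tool_pos: [0.4408, 0.2669, 0.1438]
eef_rot: [0.21, 0.978, -0.001, -0.0]
contact_force: [-0.1, 0.2, -0.9]
opening: 1.0
wrist boss_a p0.98 px 96.6 130.8 n 4532 w [0.3268 0.1426] axis deg 138.2 ext [42. 59.]
wrist boss_a p0.88 px 320.8 199.3 n 2935 w [0.4416 0.2713] axis deg 156.9 ext [29. 64.]
wrist boss_a p0.46 px 618.0 240.2 n 1411 w [0.569  0.4729] axis deg 102.4 ext [26. 36.]
(np.float64(155.70333120468712), np.float64(65.70329949486717)) [0.44110359 0.26691635 0.1440929 ]
```

View pics/w10.png

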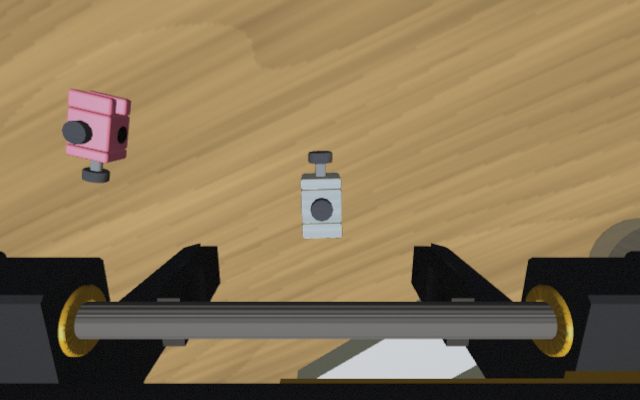

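Run:
```python
from h import *
cp=viewer.camera_params("wrist")
o=px2w(cp,321.3,209,.042); print("origin",o)
for p in ((301,195),(341,195),(303,228),(342,228)): print(rel(px2w(cp,*p,.028)).round(2))
print(rel([o[0],o[1],.0195]).round(2), r.get_state()["tool_pos"])
```

```text
origin [0.44212713 0.27133476 0.042     ]
[ 0.76 -1.   11.61]
[ 0.77  1.93 11.61]
[-1.79 -0.88 11.61]
[-1.79  2.05 11.61]
[ 0.09  0.47 12.46] [0.44110359 0.26691635 0.1440929 ]
```

```bash
python3 -m inch '[[0,[0,0.5,5],0],[0,[0,0.5,10],0],[0,[0,0.5,12.4],0],[0,[0,0.5,12.4],0],[0.8,[0,0.5,12.4],0],[0.8,[0,0.5,12.4],0],[0.8,[0,0.5,12.4],0],[0.8,[0,0.5,12.4],0],[0.8,[0,0.5,12.4],0],[0.8,[0,0.5,12.4],0],[0.8,[0,0.5,12.4],0],[0.8,[0,0.5,12.4],0],[0.8,[0,0.5,12.4],0],[0.8,[0,0.5,12.4],0],[0.8,[0,0.5,12.4],0]]' 30; python3 -m inch '[[0.8,[0,0,-4],0],[0.8,[0,0,-9],0],[0.8,[0,0,-12],0],[0.8,[0,0,-12],0]]'
python3 - <<'E'
from h import *
print(toolyaw(),rel([.612,-.344,.14]).round(2))
E
```

```text
clock: 20.2
tool_pos: [0.4424, 0.273, 0.0207]
eef_rot: [0.209, 0.978, -0.0, 0.0]
contact_force: [-0.6, -1.6, 2.8]
opening: 0.335
clock: 20.6
tool_pos: [0.4442, 0.2759, 0.1443]
eef_rot: [0.209, 0.978, 0.003, 0.002]
contact_force: [1.0, -0.2, -2.8]
opening: 0.337
(np.float64(155.85309703785856), np.float64(65.85428593713277)) [-40.67 -49.7    0.16]
```

```bash
python3 -m inch '[[0.8,[-40.7,-49.7,0],66],[0.8,[-40.7,-49.7,0],66],[0.8,[-40.7,-49.7,0],66],[0.8,[-40.7,-49.7,0],66],[0.8,[-40.7,-49.7,0],66],[0.8,[-40.7,-49.7,0],66],[0.8,[-40.7,-49.7,0],66],[0.8,[-40.7,-49.7,0],66],[0.8,[-40.7,-49.7,0],66],[0.8,[-40.7,-49.7,0],66],[0.8,[-40.7,-49.7,0],66],[0.8,[-40.7,-49.7,0],66],[0.8,[-40.7,-49.7,0],66],[0.8,[-40.7,-49.7,0],66],[0.8,[-40.7,-49.7,0],66],[0.8,[-40.7,-49.7,0],66],[0.8,[-40.7,-49.7,0],66]]'
python3 - <<'E'
from h import *
save(viewer.snapshot("wrist"),"w11")
print(toolyaw(),rel([.612,-.344,.0255]).round(2))
E
```

```text
clock: 22.3
tool_pos: [0.6108, -0.3442, 0.1403]
eef_rot: [0.707, 0.707, 0.0, -0.001]
contact_force: [-0.4, 0.8, -1.4]
opening: 0.338
(np.float64(90.02441676817897), np.float64(0.024439925146893787)) [ 0.05  0.12 11.51]
```

View pics/w11.png

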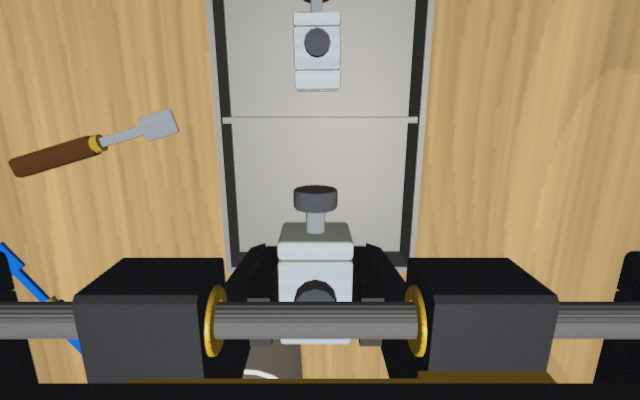

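Run:
```python
from h import *
cp=viewer.camera_params("wrist")
for p in ((320,119),(228,272),(405,272),(215,100),(425,100)): print(px2w(cp,*p,.034).round(4))
print(w2px(cp,[[.612,-.37,.004],[.612,-.337,.004]]))
```

```text
[ 0.6145 -0.282   0.034 ]
[ 0.5459 -0.3934  0.034 ]
[ 0.6787 -0.3932  0.034 ]
[ 0.5454 -0.2699  0.034 ]
[ 0.6834 -0.2698  0.034 ]
[[316.06259266 229.49497721]
 [316.11723601 189.94977187]]
```

```bash
python3 -m inch '[[0.8,[0.3,0.1,4],0],[0.8,[0.3,0.1,8],0],[0.8,[0.3,0.1,10.5],0],[0.8,[0.3,0.1,11.5],0],[0.8,[0.3,0.1,11.5],0],[0.45,[0.3,0.1,11.5],0],[0.45,[0.3,0.1,11.5],0],[0.45,[0.3,0.1,11.5],0],[0.45,[0.3,0.1,11.5],0],[0.45,[0.3,0.1,8],0],[0.45,[0.3,0.1,4],0],[0.45,[0.3,0.1,0],0],[0.45,[0.3,0.1,-1],0]]'
python3 - <<'E'
from h import *
save(viewer.snapshot("wrist"),"w12"); find("wrist","spatula",.007)
print(toolyaw(),r.get_state()["tool_pos"])
E
```

```text
clock: 23.65
tool_pos: [0.6146, -0.344, 0.1563]
eef_rot: [0.708, 0.706, 0.002, 0.004]
contact_force: [0.4, -0.4, 0.7]
opening: 0.545
wrist spatula p0.83 px 95.3 144.6 n 3020 w [ 0.4412 -0.3021] axis deg -164.0 ext [ 15. 141.]
wrist spatula p0.73 px 20.1 259.5 n 787 w [ 0.3594 -0.4004] axis deg 122.0 ext [16. 43.]
wrist spatula p0.56 px 259.4 358.0 n 3025 w [ 0.5623 -0.5029] axis deg -158.5 ext [58. 77.]
(np.float64(89.83678970783173), np.float64(-0.16280735440633165)) [ 0.6129451  -0.34394212  0.15312736]
```

View pics/w12.png

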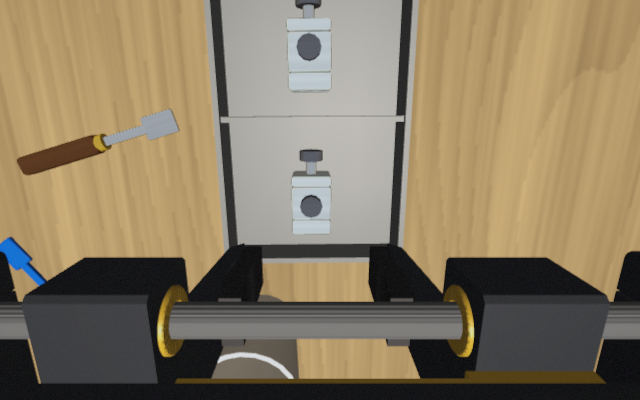

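Run:
```python
from h import *
print(rel([.419,-.3095,.14]).round(2), r.get_state()["q"].round(2))
```

```text
[  3.39 -19.41   1.23] [ 0.76  0.98 -0.68  1.37  0.66  1.01 -0.06]
```

Both clamps sit upright, one per bay, at (309,50) and (311,205). Now the spatula.

```bash
python3 -m inch '[[0,[3.4,-19.4,1],74],[0,[3.4,-19.4,1],74],[0,[3.4,-19.4,1],74],[0,[3.4,-19.4,1],74],[0,[3.4,-19.4,1],74],[0,[3.4,-19.4,1],74],[0,[3.4,-19.4,1],74],[0,[3.4,-19.4,1],74],[0,[3.4,-19.4,1],74],[0,[3.4,-19.4,1],74],[0,[3.4,-19.4,1],74],[0,[3.4,-19.4,1],74]]'
python3 - <<'E'
from h import *
save(viewer.snapshot("wrist"),"w13"); find("wrist","spatula",.007)
print(toolyaw(),r.get_state()["tool_pos"], r.get_state()["q"].round(2))
E
```

```text
clock: 24.95
tool_pos: [0.4173, -0.3089, 0.1401]
eef_rot: [0.99, 0.139, -0.0, -0.0]
contact_force: [-0.2, -0.2, -0.0]
opening: 0.998
wrist spatula p0.66 px 469.9 272.0 n 1767 w [ 0.3937 -0.4497] axis deg 123.4 ext [ 19. 151.]
wrist spatula p0.56 px 315.2 159.7 n 3182 w [ 0.4483 -0.3   ] axis deg -163.7 ext [ 16. 141.]
(np.float64(15.903026079134316), np.float64(-74.09698394227098)) [ 0.41752866 -0.30898924  0.14040805] [ 0.73  0.74 -0.3   1.98  0.44  0.49 -1.18]
```

View pics/w13.png

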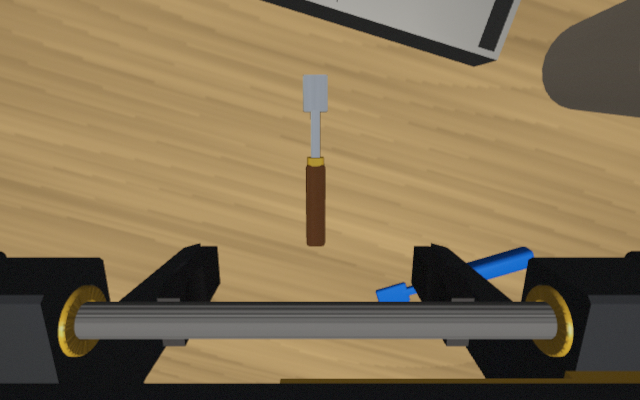

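Run:
```python
from h import *
cp=viewer.camera_params("wrist")
for p in ((377,292),(410,297),(475,275)): print("blue",rel(px2w(cp,*p,.008)).round(2))
for p in ((316,245),(306,220),(326,220),(316,160),(315,75)): print(rel(px2w(cp,*p,.008)).round(2))
```

```text
blue [-7.95  5.22 13.24]
blue [-8.42  8.04 13.24]
blue [-6.37 13.31 13.24]
[-3.7   0.06 13.24]
[-1.57 -0.74 13.24]
[-1.57  0.86 13.24]
[ 3.21  0.05 13.24]
[ 9.29 -0.02 13.24]
```

```bash
python3 -m inch '[[0.3,[1.2,0.1,5],0],[0.3,[1.2,0.1,10],0],[0.3,[1.2,0.1,12],0],[0.3,[1.2,0.1,12.4],0],[0.3,[1.2,0.1,12.4],0],[0.95,[1.2,0.1,12.4],0],[0.95,[1.2,0.1,12.4],0],[0.95,[1.2,0.1,12.4],0],[0.95,[1.2,0.1,12.4],0],[0.95,[1.2,0.1,12.4],0],[0.95,[1.2,0.1,12.4],0],[0.95,[1.2,0.1,12.4],0],[0.95,[1.2,0.1,12.4],0],[0.95,[1.2,0.1,12.4],0],[0.95,[1.2,0.1,12.4],0]]' 30; python3 -m inch '[[0.95,[0,0,-1],0],[0.95,[0,0,-4],0],[0.95,[0,0,-8],0],[0.95,[0,0,-12],0],[0.95,[0,0,-12],0]]'
python3 - <<'E'
from h import *
save(viewer.snapshot("wrist"),"w14"); save(viewer.snapshot("top"),"t14")
print(toolyaw(),rel([.611,.276,.14]).round(2))
E
```

```text
clock: 26.55
tool_pos: [0.4296, -0.3067, 0.0169]
eef_rot: [0.99, 0.138, 0.0, 0.0]
contact_force: [0.0, -0.6, 3.2]
opening: 0.164
clock: 27.05
tool_pos: [0.432, -0.3082, 0.1415]
eef_rot: [0.99, 0.138, 0.004, 0.003]
contact_force: [0.9, -1.0, -1.2]
opening: 0.165
(np.float64(15.829787214636127), np.float64(-74.17032213745183)) [ 33.35 -51.16  -0.27]
```

View pics/w14.png

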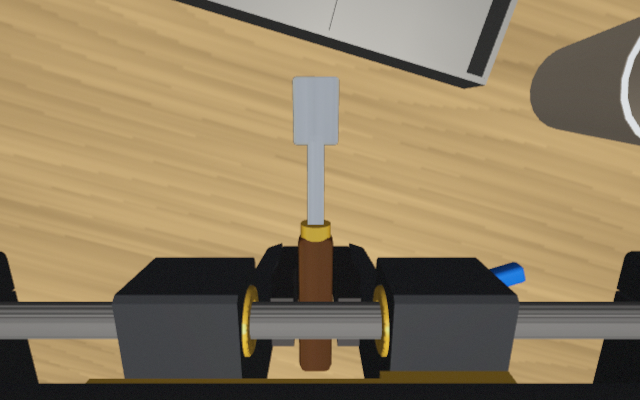

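View pics/t14.png

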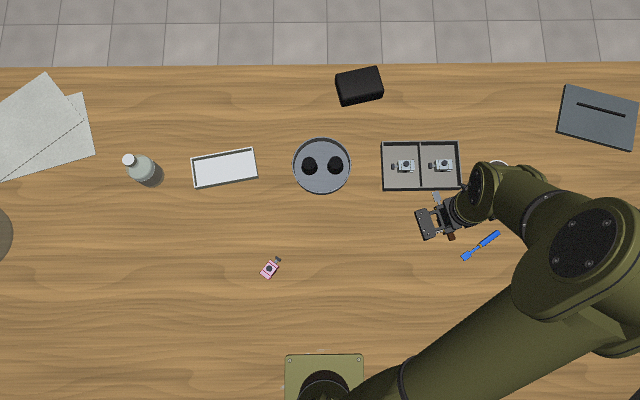

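Run:
```python
from h import *
cp=viewer.camera_params("top")
C=np.array([px2w(cp,*p,.024)[:2] for p in ((190.5,157.5),(255,147),(258,177.5),(194.5,188))]); print(C.round(3),C.mean(0))
for a,b in ((1,0),(2,3)): d=C[a]-C[b]; print(np.degrees(np.arctan2(*d[::-1])))
print(rel([.615,.261,.12]).round(2))
```

```text
[[0.643 0.371]
 [0.672 0.188]
 [0.581 0.178]
 [0.553 0.355]] [0.61215683 0.27327119]
-80.88810064437341
-80.92139349305751
[ 33.32 -49.61   1.73]
```

```bash
python3 -m inch '[[0.95,[33.2,-49.2,1],-83],[0.95,[33.2,-49.2,1],-83],[0.95,[33.2,-49.2,1],-83],[0.95,[33.2,-49.2,1],-83],[0.95,[33.2,-49.2,1],-83],[0.95,[33.2,-49.2,1],-83],[0.95,[33.2,-49.2,1],-83],[0.95,[33.2,-49.2,1],-83],[0.95,[33.2,-49.2,1],-83],[0.95,[33.2,-49.2,1],-83],[0.95,[33.2,-49.2,1],-83],[0.95,[33.2,-49.2,1],-83],[0.95,[33.2,-49.2,1],-83],[0.95,[33.2,-49.2,1],-83],[0.95,[33.2,-49.2,1],-83],[0.95,[33.2,-49.2,1],-83]]'
python3 - <<'E'
from h import *
save(viewer.snapshot("wrist"),"w15"); find("wrist","long_tray",.024)
print(toolyaw(),rel([.6145,.257,.021]).round(2))
E
```

```text
clock: 28.75
tool_pos: [0.6144, 0.2547, 0.1259]
eef_rot: [0.651, 0.759, -0.001, 0.0]
contact_force: [0.3, 0.2, -0.4]
opening: 0.167
wrist long_tray p0.73 px 322.0 135.7 n 24126 w [0.6116 0.3068] axis deg 103.6 ext [ 99. 146.]
(np.float64(98.75790633603114), np.float64(8.757870196003934)) [1.700e-01 1.000e-02 1.055e+01]
```

View pics/w15.png

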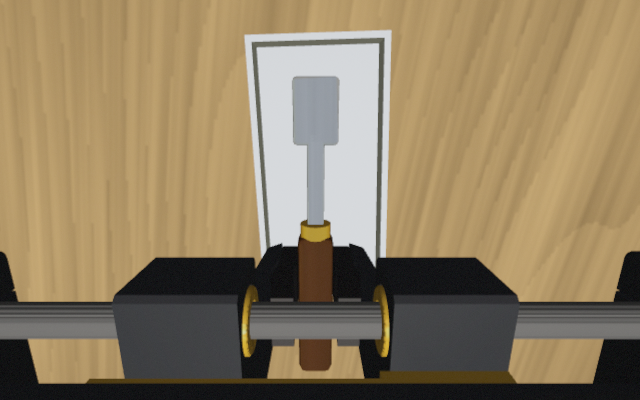

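Run:
```python
from h import *
cp=viewer.camera_params("wrist")
for p in ((246,37),(391,32),(261,245),(386,245)): print(rel(px2w(cp,*p,.024)).round(2))
```

```text
[11.16 -4.22 10.24]
[11.44  4.71 10.23]
[-2.57 -3.86 10.26]
[-2.56  5.16 10.25]
```

```bash
python3 -m inch '[[0.95,[0.5,0.45,4],1.5],[0.95,[0.5,0.45,7],1.5],[0.95,[0.5,0.45,9],1.5],[0.95,[0.5,0.45,10],1.5],[0.95,[0.5,0.45,10.4],1.5],[0.95,[0.5,0.45,10.4],1.5],[0.95,[0.5,0.45,10.4],1.5]]'
```

```text
clock: 29.55
tool_pos: [0.6191, 0.2634, 0.024]
eef_rot: [0.66, 0.751, 0.001, 0.0]
contact_force: [-0.5, 0.1, -0.1]
opening: 0.168
```

```bash
python3 -m inch '[[0.95,[0,0,0.2],0],[0.95,[0,0,0.2],0]]'; python3 -c "
from h import *
for i in range(3): viewer.snapshot('wrist'); s=r.get_state(); print(s['tool_pos'],s['contact_force'])"
```

```text
clock: 29.75
tool_pos: [0.6186, 0.263, 0.0213]
eef_rot: [0.66, 0.751, 0.0, 0.0]
contact_force: [-0.4, -0.2, 0.2]
opening: 0.166
[0.61847074 0.26292378 0.02120632] [-0.64424757  0.06360969 -0.51216056]
[0.61842229 0.26294019 0.02109949] [-0.87665299  0.44722013 -0.30841228]
[0.61835711 0.26296005 0.02100646] [-0.42420092  0.21400086 -0.18253202]
```

Within about 1 mm of the floor. Releasing.

```bash
python3 -m inch '[[0.95,[0,0,0.05],0],[0.68,[0,0,0.05],0],[0.68,[0,0,0.05],0],[0.68,[0,0,0.05],0],[0.68,[0,0,0.05],0],[0.68,[0,0,-1],0],[0.68,[0,0,-4],0],[0.68,[0,0,-9],0],[0.68,[0,0,-14],0],[0.68,[-8,0,-16],0],[0.68,[-8,0,-16],0],[0.68,[-8,0,-16],0]]'
python3 - <<'E'
from h import *
save(viewer.snapshot("wrist"),"w16");save(viewer.snapshot("top"),"t16");save(viewer.snapshot("side"),"s16")
E
```

```text
clock: 31.1
tool_pos: [0.6311, 0.1763, 0.1825]
eef_rot: [0.663, 0.748, -0.001, 0.003]
contact_force: [-0.7, -0.2, 0.0]
opening: 0.323
```

View pics/w16.png

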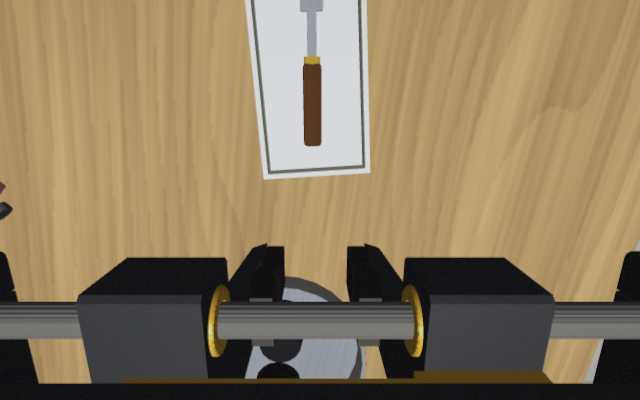

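View pics/t16.png

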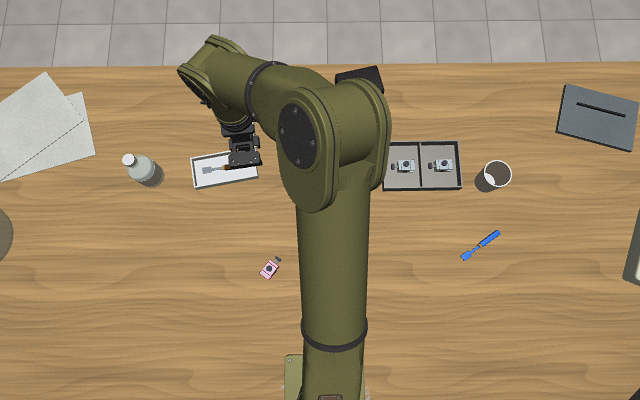

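View pics/s16.png

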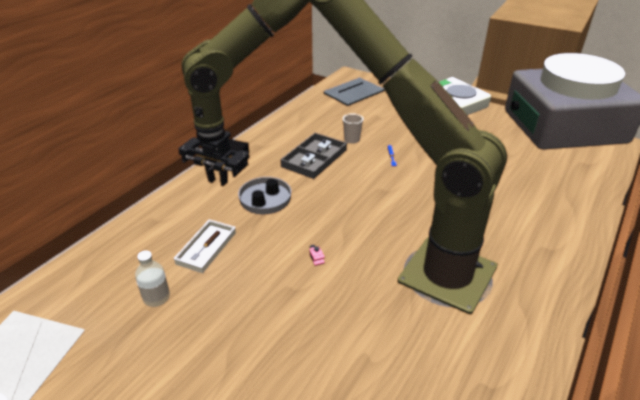

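The side view shows all five items in place: stoppers upright at (259,198) and (272,186), clamps in separate bays, and the spatula flat at (206,244). The bottle and beaker are where they were. Handing in.

```bash
python3 -c "
from plant import r
print(r.finish_job(), r.get_state()['clock'])"
```

```text
the job is handed in; nothing more can be done
the job is handed in; nothing more can be done
```

I sorted everything in the order you asked and handed the job in at about 31 s of the 120 s allowed:
- **Stoppers:** both stand on their wide ends in the dish.
- **Clamps:** there is one in each bay, thumbscrew up.
- **Spatula:** the wooden-handled one lies flat, same way up, in the long tray.

**Problem on the way:** my first grip on the second stopper slipped because I lifted before the fingers had closed. It stayed standing, and the second try held.

**Last checks:** the final wrist, top and side pictures showed all five items in their trays. The bottle, the beaker and the pink and blue look-alikes had not visibly moved, and the gripper was clear of everything. The readings I checked after each move never passed about 6 N. I judged that things rest on the tray floors from the pictures and release heights (the spatula was let go within about 1 mm of the floor), not from a measurement afterwards. Hand-in gives no verdict.

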